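# Lift the hot wax-pot lid off with the lid hook

## Robot

A 6-joint arm with a two-finger parallel gripper is mounted at the origin on the work surface. World frame = base frame: x ahead of the robot, y to its left, z up, the work surface at z = 0. Lengths are in m, angles in rad, forces in N, time in s.
With the tool pointing down it reaches from about 0.3 to 0.775 m from the base axis. Payload 14.6 kg.
Tool frame: the origin (TCP) lies at the very end of the fingers, on their centre line; the grasp point (between the pads) lies 19 mm behind it; z points along the fingers, y is the line along which they close (so a half turn about z gives the same grasp; the last joint's range is limited). The gripper opens to 94 mm and grips with 3 to 60 N. Pads are 16 mm wide; open, the fingers measure 119 mm over their backs; the gripper's body (75 mm by 177 mm) begins 78 mm behind the grasp point.
Start: joints at [-1.236, 0.3, 1.521, -0, 1.321, -0.067], TCP at [0.215, -0.506, 0.205] pointing down, gripper open.
Joint ranges: [-3.03, 3.03], [-0.79, 2.21], [0.23, 2.52], [-1.04, 4.18], [0, 3.07], [-2.55, 2.55]. Speed limits (rad/s): [2.22, 2.22, 2.57, 3.14, 3.14, 3.14].

## Interface

Orientations are given as [roll, pitch, yaw] about the fixed x, y, z axes, in that order (R = Rz(yaw) Ry(pitch) Rx(roll)).
In Python, from station import ctrl gives the robot as it stands. The module is installed in compiled form; this text tells all that it offers.
- The arm moves only by the tool play_rows, never from a script. Its argument "commands" is a list of rows, each a list of 7 numbers: the shift along the tool's x, y, z in m, then the turn, a rotation vector about the tool's x, y, z in degrees, then the closure, from -1 (fully open) to 1 (shut). A call has 1 to 20 rows; each row shifts and turns the commanded pose from where the row before left it, along the tool's axes as they then stand; what a row does not reach is not made up. A row lasts 1/12 s, in which the tool goes at most 41.7 mm and 7.16 degrees, less where a joint would pass 70% of its speed; a pose out of reach is approached as far as the arm can. A call is refused whole if a number of a shift passes 0.0417 or a number of a turn 7.16, either way. A call with a gripper value outside its range is refused whole. The fingers move at their own pace and stop on an object; "force" is the grip in N (left out, the last holds). Time passes only in rows, so rows that do not move let the fingers close. It gives the time, the measured TCP pose, the force, the opening and the grip force at its end, in the units of the state.
- ctrl.get_obs(): the state, without advancing time (a new reading comes with each control period).
- ctrl.camera(name): name is "scene" or "top"; returns the picture (400x640x3 uint8, blue, green, red); there is no depth.
- ctrl.camera_model(name): a dict with "fx", "fy", "cx", "cy" (pixels), "rvec" (rotation vector, rad) and "tvec" (3), from world to camera coordinates, as OpenCV has them. Camera axes: x right, y down, z forward; pixel columns grow to the right and rows downward; lengths in m; the calibration is good to about 2 mm. A picture is of the moment at which its call begins. camera_model takes no time and is no camera call.
- ctrl.hand_in(): hands the job in; it is judged then, once.
The state is a dict: "time_s": time; "qpos": joint angles; "joint_vel": joint speeds; "tau": joint torques, N m; "ee_pos": TCP position; "eef_rot": TCP orientation; "force": force on the tool from outside, world axes, zero at the start; "moment": the same for the moment, N m; "grip_width": finger opening in m; "grip_force": force on a finger pad.
Only numpy, scipy, OpenCV 4.12 (cv2) and the standard library are available. Lean on these libraries where they do the work, as an engineer would, in place of code of your own. Each camera call takes 0.05 s, during which the arm holds its last target. There are 200 camera calls.

## Task

The lid of the sealing-wax pot is hot: take the T-handled lid hook from its rack, hook it under the lid's loop, lift the lid off, keeping it balanced and level, and set it down gently in the middle of the trivet. Unhook, and put the lid hook back across its rack as it was. Never touch the lid with the robot itself, and leave the dish, padlock, mallet and keys where they are.

Things in the scene. Friction and masses are not known exactly. Their poses are not given: they have to be found in the camera images.
- lifter_grip (a point): Centre of the lid hook's beech grip, a square bar 18 x 18 mm, 120 mm long along y (z up in the rack). Grip it across x at its middle, from above; fingers may reach 30 mm below this point. A 7 mm steel rod runs down 42 mm from its middle, steps to x = +14 mm by 60 mm down, and ends in a U hook open upward, its free tip on the -x side.
- lifter_hook (a point): Centre of the hook's half circle (radius 14 mm to the rod's centre line), 105 mm straight below the grip's centre, same axes. Hook's inner bottom 10.5 mm below it, underside 17.5 mm below it; throat 21 mm wide. A load in the hook's bottom hangs straight under the grip.
- lifter_tip (a point): Middle of the hook's free end (7 mm thick, round), x = -18 mm, 15 mm above lifter_hook; its top is 36 mm above the hook's underside: too tall to slide upright under the lid's loop. Lean the tool about 45 degrees, grip over towards the tip's side, to pass the tip under, then bring it upright.
- rack_rest (a point): Where the grip's centre lies when the lid hook rests across the fixed steel rack, 140 mm above the bench. Two posts (centres y = +-50 mm, 10 mm wide) rise from a base 100 x 130 mm; their tops are 9 mm lower than this point, with flared lips 10 mm high and about 6 mm play each way in x. The lid hook starts here with the same axes, its tip to -x.
- lid: Dark iron lid, 138 mm across, 0.3 to 0.65 kg, loose in the pot. Origin: centre of its underside, a boss 112 mm across, 8 mm deep, in the pot's mouth with 5 mm play; the flange rests on the rim. Upper face at z = 14 mm. A loop stands on it in its y-z plane. Hung from the loop's middle it hangs level; off the middle it hangs tilted, as friction stops it sliding.
- lid_loop (a point): Top middle of the lid's steel loop, an arch of 7 mm rod 60 mm wide at its feet, on the rod's centre line, 33.5 mm above the lid's upper face (30 mm clear beneath). The rod is 1 mm lower 8 mm to either side along y, 6.5 mm lower at 19 mm. Axes as the lid: the hook passes through along x. The lid can turn about the vertical while hanging.
- pot: Dark wax pot, fixed, 132 mm across its rim and 75 mm high, with two side lugs to 85 mm from its axis. Origin: centre of its underside on the bench.
- trivet_top (a point): Middle of the upper face, 40 mm above the bench, of a fixed dark iron trivet: a flat ring 144 mm across with a 76 mm hole, on three legs. The lid stands on it on its boss.
- lifter: The lid hook as a whole; origin at the grip's centre.
- rack: The rack; origin at the centre of its base, on the bench.
- trivet: The trivet; origin on the bench under its centre.
- dish: Bystander: tin dish of lead seals, 104 mm across, 22 mm high; origin at the centre of its underside.
- padlock: Bystander: brass sack padlock lying flat, 55 x 62 mm body with shackle, 22 mm high.
- mallet: Bystander: beech mallet lying down, head 60 x 100 x 60 mm at its origin, handle along its x to 198 mm.
- keys: Bystander: steel key on a brass hoop, lying flat, 140 mm long along its x.
There are look-alikes about, which are no part of the job. Leave any yellow look-alike of the rack alone. What is shaped like the lifter but pink is not meant.

How it is judged:
By the outcome, as a careful person would: the job done as asked, in the order asked, and still so for the second after the job is handed in, with the robot touching nothing.
It also fails if it takes over 72 s, if anything falls off the work surface, if the arm or the gripper's body presses on something with over 40 N, if the wrist force passes 120 N, or if a joint passes its speed limit or range.

## Working session

There is one attempt and no reset: what is moved stays moved. The work goes in short steps, Python scripts to look and compute and a tool call to move; the robot and the scene stay as the last step left them, time stands still between calls to the robot, and variables do not carry over. Pictures are saved under pics/ and viewed, at most 10 in all, crops included, and the job is handed in when it is done.

Besides the shell and the picture viewer there is one more tool, called as name(argument=value, ...), one argument or row to a line, values as JSON. play_rows: Moves the arm, as the interface text tells. Its arguments: {"type":"object","properties":{"commands":{"type":"array","items":{"type":"array","items":{"type":"number"}}},"force":{"type":"number"}},"required":["commands"]}

```bash
mkdir -p pics; ls; python3 - <<'E'
from station import ctrl
import cv2
for n in("scene","top"):
    cv2.imwrite(f"pics/{n}0.png",ctrl.camera(n)); print(n,ctrl.camera_model(n))
o=ctrl.get_obs(); print(o)
E
```

```text
pics
scene {'fx': 409.78187026449325, 'fy': 409.78187026449325, 'cx': 322.3991137191785, 'cy': 200.34586632448656, 'rvec': array([ 1.83238181,  1.96790015, -0.56131929]), 'tvec': array([ 0.03590581, -0.39160838,  1.30940112])}
top {'fx': 399.71464226161726, 'fy': 399.71464226161726, 'cx': 317.24199094269414, 'cy': 201.54670755474186, 'rvec': array([ 2.18458542, -2.13964105,  0.12705671]), 'tvec': array([-0.02211703,  0.50526983,  0.96202225])}
{'time_s': 0.1, 'qpos': array([-1.23558635e+00,  3.00376042e-01,  1.52149272e+00,  7.70151859e-06,
        1.32073107e+00, -6.66061632e-02]), 'joint_vel': array([-0.00028952, -0.00048454, -0.00340008,  0.0013428 ,  0.00226964,
       -0.00023375]), 'tau': array([ 1.33249112e-03, -5.32642865e+01, -3.53285193e+01,  7.09897815e-02,
        2.35075696e-02, -4.98699228e-05]), 'ee_pos': array([ 0.21501907, -0.50597515,  0.20497586]), 'eef_rot': array([-3.14058820e+00, -7.44785719e-05,  4.01814190e-01]), 'force': array([-0.6642593 , -0.49096087,  1.22632387]), 'moment': array([-0.0257152 , -0.00887808, -0.04605348]), 'grip_force': 0.0, 'grip_width': 0.09400585101364213}
```

View pics/scene0.png

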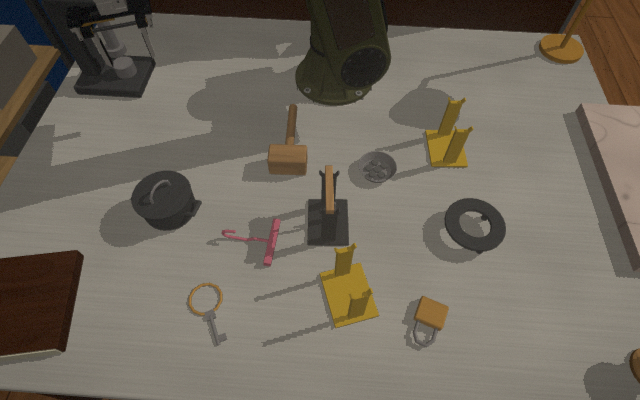

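View pics/top0.png

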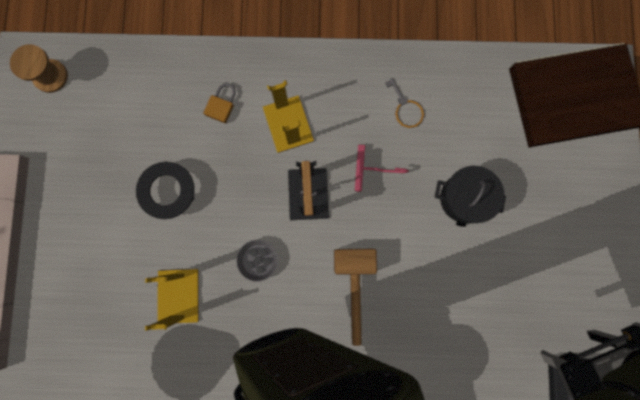

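Scene view: the lid hook is on the dark rack at about (329,190), the pot at (165,200) and the trivet at (475,225). In the top view they are at (308,190), (472,194) and (165,190). The yellow racks and the pink hook are decoys. Next I'll look at enlarged crops.

```bash
cat > h.py <<'E'
import numpy as np, cv2
from station import ctrl
M={n:ctrl.camera_model(n) for n in("scene","top")}
def proj(n,P):
    m=M[n];K=np.array([[m["fx"],0,m["cx"]],[0,m["fy"],m["cy"]],[0,0,1]])
    return cv2.projectPoints(np.atleast_2d(P).astype(float),m["rvec"],m["tvec"],K,None)[0][:,0]
def atz(n,uv,z):
    m=M[n];R=cv2.Rodrigues(m["rvec"])[0];c=-R.T@m["tvec"]
    d=R.T@np.array([(uv[0]-m["cx"])/m["fx"],(uv[1]-m["cy"])/m["fy"],1]); return c+d*(z-c[2])/d[2]
def tri(a,b):
    from scipy.optimize import least_squares as ls
    r=ls(lambda p:np.r_[proj("scene",p)[0]-a,proj("top",p)[0]-b],[.45,0,.1]); return r.x,np.abs(r.fun).max()
def crop(img,x0,y0,w,h,s):
    c=cv2.resize(img[y0:y0+h,x0:x0+w],None,fx=s,fy=s,interpolation=cv2.INTER_CUBIC)
    c=cv2.convertScaleAbs(c,alpha=1.5,beta=20)
    for x in range(x0-x0%-10,x0+w,10):
        cv2.line(c,((x-x0)*s,0),((x-x0)*s,6),(0,0,255),1); cv2.putText(c,str(x),((x-x0)*s,16),0,.35,(0,0,255))
    for y in range(y0-y0%-10,y0+h,10):
        cv2.line(c,(0,(y-y0)*s),(6,(y-y0)*s),(0,0,255),1); cv2.putText(c,str(y),(8,(y-y0)*s+4),0,.35,(0,0,255))
    return c
E
python3 - <<'E'
from h import *
s=cv2.imread("pics/scene0.png");t=cv2.imread("pics/top0.png")
cv2.imwrite("pics/rack.png",np.hstack([crop(s,295,155,65,95,6),crop(t,275,145,65,95,6)]))
cv2.imwrite("pics/pot.png",np.hstack([crop(s,125,165,80,70,5),crop(t,430,155,80,70,5)]))
E
```

```text
(no output)
```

View pics/rack.png

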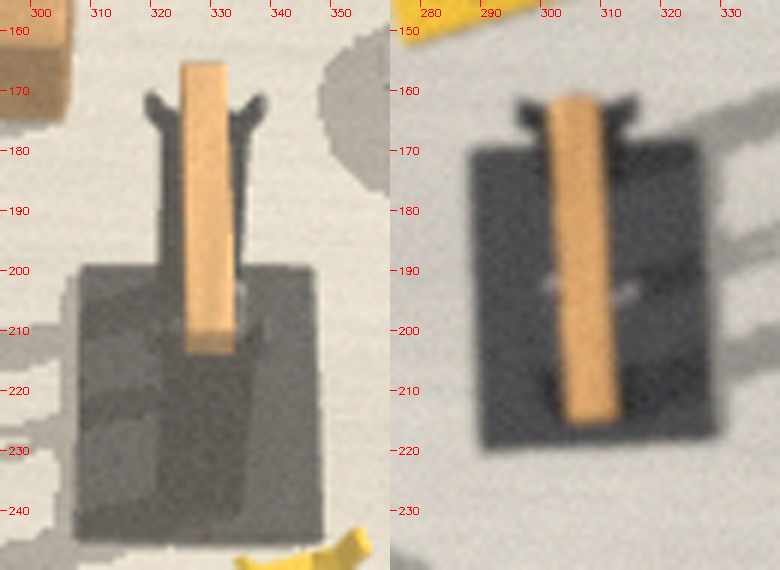

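View pics/pot.png

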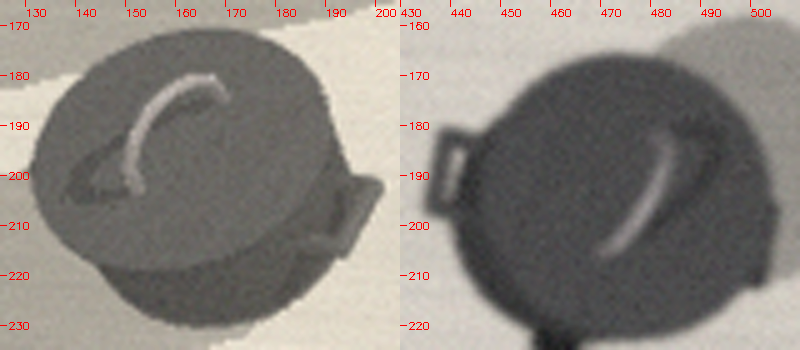

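```bash
cat > fit.py <<'E'
from h import *
from scipy.optimize import least_squares as ls
def R(a): return np.array([[np.cos(a),-np.sin(a),0],[np.sin(a),np.cos(a),0],[0,0,1]])
# grip top face (y along), corners
S=np.array([[325,165.3],[333,165.5],[334.2,210],[325.8,210]]);T=np.array([[313.3,215.2],[304.5,215.7],[301.5,161.2],[309.7,161]])
C=np.array([[.009,-.06,.009],[-.009,-.06,.009],[-.009,.06,.009],[.009,.06,.009]])
# scene: top of image = near robot(-x world)
def f(p):
    P=p[:3]+C@R(p[3]).T
    return np.r_[(proj("scene",P)-S).ravel(),(proj("top",P)-T).ravel()]
# lid loop
Ls=np.array([(152.4,203),(150.8,198),(151.6,192),(155,186.6),(160,182.4),(165,180.8),(168,181.8),(170.2,184.6)])
Lt=np.array([(471,205.6),(476,201),(480,195),(482.6,190),(484,185),(482.4,182)])
th=np.linspace(-1.6,1.6,200);A=np.c_[0*th,.031*np.sin(th),.031*np.cos(th)-.031]
def g(p):
    P=p[:3]+A@R(p[3]).T
    r=[]
    for n,L in(("scene",Ls),("top",Lt)):
        q=proj(n,P); r+=list(np.min(np.linalg.norm(q[None]-L[:,None],axis=2),axis=1))
    return np.array(r)
if __name__=="__main__":
    for a0 in(-1.57,1.57):
        r=ls(f,[.45,0,.14,a0]);print("grip",r.x.round(4),np.abs(r.fun).max(),r.cost)
    P=r.x
    for z in(.1145,):
      r=ls(lambda p:np.r_[g([p[0],p[1],z,p[2]])],[atz("top",(480,193),z)[0],atz("top",(480,193),z)[1],-1.1],diff_step=1e-4);print("loop",r.x.round(4),r.fun.round(1))
    r=ls(g,[r.x[0],r.x[1],.1145,r.x[2]],diff_step=1e-4);print("loop free",r.x.round(4),r.fun.round(1))
    # trivet
    for n,c in(("top",(165,190)),("scene",(475,225))):
        im=cv2.imread(f"pics/{n}0.png");m=(im.max(2)<75).astype(np.uint8)
        k,lab,st,ce=cv2.connectedComponentsWithStats(m)
        i=min(range(1,k),key=lambda i:np.hypot(*(ce[i]-c))+1e3*(st[i,4]<300));cs,_=cv2.findContours((lab==i).astype(np.uint8),cv2.RETR_CCOMP,cv2.CHAIN_APPROX_NONE)
        for co in sorted(cs,key=len)[-2:]:
            e=cv2.fitEllipse(co);print(n,"trivet ell",e,atz(n,e[0],.04).round(4),atz(n,e[0],.035).round(4))
    print("lid circle proj / pot lid")
    print({n:(proj(n,[0,0,0])).round(0) for n in M})
E
python3 fit.py
```

```text
grip [ 0.5217  0.012   0.1349 -1.4904] 0.8321481817648646 1.0958564116112854
grip [ 0.5217  0.012   0.1349 -1.4904] 0.8321481646716506 1.095856411611294
loop [ 0.5264 -0.384  -2.0078] [1.  0.3 0.1 0.2 0.5 0.4 0.2 1.6 0.6 0.5 0.5 0.7 0.7 0.4]
loop free [ 0.525  -0.3856  0.11   -2.0262] [0.8 0.4 0.3 0.2 0.1 0.2 0.1 1.  0.1 0.2 0.2 0.4 0.6 0.6]
top trivet ell ((164.86036682128906, 189.7628631591797), (28.966228485107422, 31.772851943969727), 62.45683288574219) [0.5257 0.3637 0.04  ] [0.5264 0.3656 0.035 ]
top trivet ell ((165.09901428222656, 189.97067260742188), (56.22136688232422, 58.43980407714844), 71.96682739257812) [0.5252 0.3631 0.04  ] [0.5259 0.365  0.035 ]
scene trivet ell ((474.1285095214844, 223.92884826660156), (24.67784309387207, 34.729278564453125), 120.2531509399414) [0.5311 0.3634 0.04  ] [0.5281 0.3654 0.035 ]
scene trivet ell ((474.5780029296875, 224.68565368652344), (49.61747741699219, 62.00197219848633), 116.66168975830078) [0.5331 0.3642 0.04  ] [0.5301 0.3662 0.035 ]
lid circle proj / pot lid
{'scene': array([[334.,  78.]]), 'top': array([[308., 411.]])}
```

```bash
cat > ov.py <<'E'
from fit import *
r=ls(lambda p:f([p[0],p[1],.14,p[2]]),[.52,.012,-1.49]);g3=r.x;print("grip z.14",g3.round(4),r.fun.round(1))
for yaw in(g3[2],g3[2]+np.pi):
    G=np.array([g3[0],g3[1],.14])
    for nm,p in(("shoulder",[.014,0,-.06]),("rod mid",[.014,0,-.08]),("tip",[-.018,0,-.09])):
        P=G+R(yaw)@np.array(p);print(round(yaw,2),nm,[proj(n,P)[0].round(1) for n in("scene","top")])
t=np.linspace(0,2*np.pi,60);circ=lambda c,r,z:np.c_[c[0]+r*np.cos(t),c[1]+r*np.sin(t),z+0*t]
c=(.5264,-.384);tv=(.528,.364)
out=[]
for n,bx in(("scene",[(125,165,80,70),(430,190,80,70)]),("top",[(430,155,80,70),(125,155,80,70)])):
    im=cv2.imread(f"pics/{n}0.png");row=[]
    for b in bx:
        k=crop(im,*b,5)
        for P in(circ(c,.069,.081),np.array([c[0],c[1],.1145])+A@R(-2.0078).T,circ(tv,.072,.04),circ(tv,.038,.04)):
            q=((proj(n,P)-b[:2]+.5)*5).astype(int);cv2.polylines(k,[q.reshape(-1,1,2)],False,(0,255,0),1)
        row.append(k[:300])
    out.append(np.hstack(row))
cv2.imwrite("pics/ov.png",np.vstack(out))
E
python3 ov.py
```

```text
grip z.14 [ 0.5226  0.012  -1.4905] [-0.5 -1.  -0.6 -1.3 -0.3 -0.8 -0.4 -0.8 -0.8 -0.9 -0.3 -0.9 -0.3 -0.5
 -0.4 -0.8]
-1.49 shoulder [array([322.3, 202.7]), array([313.4, 191.4])]
-1.49 rod mid [array([322.2, 207.1]), array([313.4, 192.5])]
-1.49 tip [array([335.4, 209.3]), array([300.3, 193.9])]
1.65 shoulder [array([334.2, 202.6]), array([301.5, 192.1])]
1.65 rod mid [array([333.9, 207.1]), array([301.8, 193.2])]
1.65 tip [array([320.5, 209.3]), array([315.1, 193. ])]
```

View pics/ov.png

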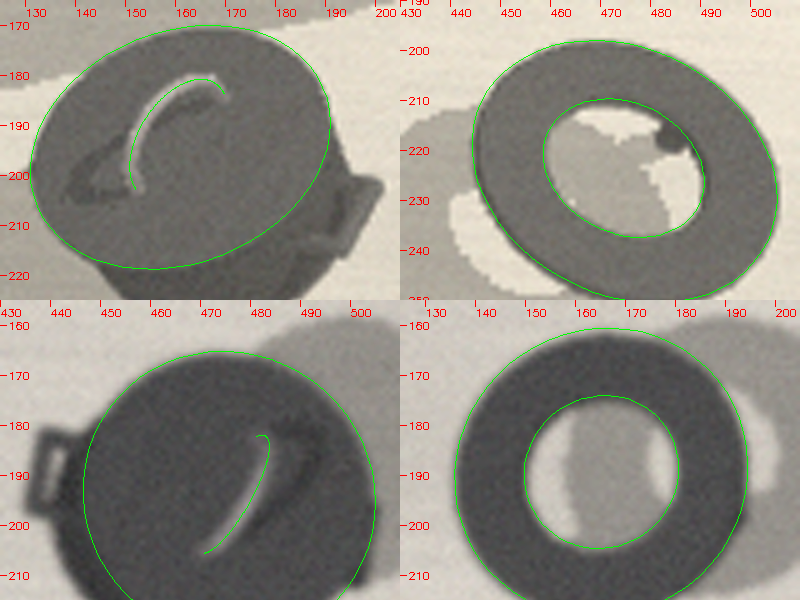

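```bash
python3 - <<'E'
from h import *
o=[]
for n,b in(("scene",(313,190,30,38)),("top",(292,178,30,38))):
    im=cv2.imread(f"pics/{n}0.png");k=crop(im,*b,13);o.append(cv2.convertScaleAbs(k,alpha=1.3))
cv2.imwrite("pics/tip.png",np.hstack(o))
E
```

```text
(no output)
```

View pics/tip.png

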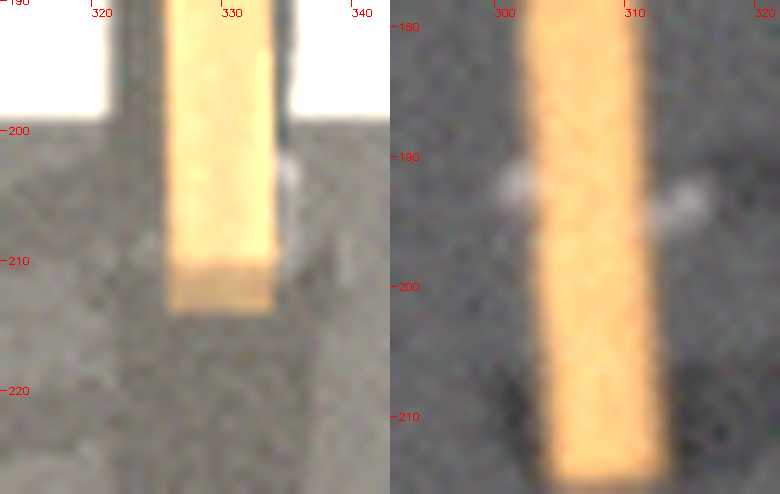

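Compared with my predictions, the top view's bright spots at (315,193) and (301.5,192) and the scene view's streak at (334.5,206) fit the tip facing world -y, so the lifter yaw is about 1.65. Next I'll refine the fits for the half-pixel crop offset and work out the first move.

```bash
cat > fin.py <<'E'
import fit; from fit import *
for a in("S","T","Ls","Lt"): setattr(fit,a,getattr(fit,a)-.5)
r=ls(fit.f,[.52,.012,.14,-1.49]);print("grip free",r.x.round(4))
r=ls(lambda p:fit.f([p[0],p[1],.14,p[2]]),[.52,.012,-1.49]);G=r.x;print("grip",G.round(4),np.abs(r.fun).max())
r=ls(lambda p:fit.g([p[0],p[1],.1145,p[2]]),[.526,-.384,-2.],diff_step=1e-4);print("loop",r.x.round(4))
o=ctrl.get_obs();d=np.array([G[0],G[1],.205])-o["ee_pos"]
from scipy.spatial.transform import Rotation as Q
T=Q.from_euler("xyz",o["eef_rot"]);print("tool delta",T.inv().apply(d).round(4),np.linalg.norm(d),"turn",np.degrees(T.inv().as_matrix()@[0,0,1]*(G[2]+np.pi/2-o["eef_rot"][2])))
E
python3 fin.py
```

```text
grip free [ 0.5223  0.012   0.1378 -1.4908]
grip [ 0.5227  0.0119 -1.4908] 0.7102648286615931
loop [ 0.5267 -0.3842 -2.0256]
tool delta [ 4.858e-01 -3.563e-01  4.000e-04] 0.6024464715472876 turn [-1.37337196e-03  1.85219593e-02  1.84398174e+01]
```

play_rows(
  commands=[
    [0.012,-0.009,0,0,0,0,-1],
    [0.024,-0.0176,0,0,0,0,-1],
    [0.026,-0.019,0,0,0,0,-1],
    [0.026,-0.019,0,0,0,0,-1],
    [0.026,-0.019,0,0,0,0,-1],
    [0.026,-0.019,0,0,0,0,-1],
    [0.026,-0.019,0,0,0,0,-1],
    [0.026,-0.019,0,0,0,0,-1],
    [0.026,-0.019,0,0,0,0,-1],
    [0.026,-0.019,0,0,0,0,-1],
    [0.026,-0.019,0,0,0,0,-1],
    [0.026,-0.019,0,0,0,0,-1],
    [0.026,-0.019,0,0,0,0,-1],
    [0.026,-0.019,0,0,0,0,-1],
    [0.026,-0.019,0,0,0,0,-1],
    [0.026,-0.019,0,0,0,0,-1],
    [0.026,-0.019,0,0,0,0,-1],
    [0.026,-0.019,0,0,0,0,-1],
    [0.024,-0.018,0,0,0,0,-1],
    [0.01,-0.008,0,0,0,0,-1],
  ],
)

```text
time_s: 1.77
ee_pos: [0.5238, 0.0147, 0.205]
eef_rot: [-3.141, 0.0, 0.404]
force: [-0.7, -0.5, -0.6]
grip_width: 0.0939
grip_force: 0.0
```

play_rows(
  commands=[
    [0,0,0,0,0,6.1,-1],
    [0,0,0,0,0,6.1,-1],
    [0,0,0,0,0,6.2,-1],
    [0,0,0,0,0,0,-1],
    [0,0,0,0,0,0,-1],
  ],
)

```text
time_s: 2.18
ee_pos: [0.5227, 0.0117, 0.2053]
eef_rot: [3.142, 0.0, 0.084]
force: [0.2, 0.7, 0.1]
grip_width: 0.0942
grip_force: 0.0
```

```bash
cat >> h.py <<'E'
from scipy.spatial.transform import Rotation as Q
def delta(target,yaw=None):
    o=ctrl.get_obs();T=Q.from_euler("xyz",o["eef_rot"])
    print("t",round(o["time_s"],2),"q",o["qpos"].round(3),"pos",o["ee_pos"].round(4),"rot",o["eef_rot"].round(4),"F",o["force"].round(1),"M",o["moment"].round(2),"w",round(o["grip_width"],4),round(o["grip_force"],1))
    print("tool delta mm",(1e3*T.inv().apply(np.array(target)-o["ee_pos"])).round(1))
    if yaw is not None:
        W=Q.from_euler("xyz",[np.pi,0,yaw]);print("turn deg",np.degrees((T.inv()*W).as_rotvec()).round(2))
E
python3 - <<'E'
from h import *
delta([.5227,.0119,.121],.08)
E
```

```text
t 2.18 q [-0.048  0.24   1.598 -0.     1.305  1.439] pos [0.5227 0.0117 0.2053] rot [3.1416e+00 5.0000e-04 8.3800e-02] F [0.2 0.7 0.1] M [ 0.02  0.03 -0.01] w 0.0942 0.0
tool delta mm [ 0.1 -0.2 84.3]
turn deg [0.   0.03 0.22]
```

play_rows(
  commands=[
    [0,0,0.014,0,0,0,-1],
    [0,0,0.018,0,0,0,-1],
    [0,0,0.018,0,0,0,-1],
    [0,0,0.014,0,0,0,-1],
    [0,0,0.012,0,0,0,-1],
    [0,0,0.008,0,0,0,-1],
    [0,0,0,0,0,0,-1],
    [0,0,0,0,0,0,-1],
  ],
)

```text
time_s: 2.85
ee_pos: [0.523, 0.0119, 0.1216]
eef_rot: [3.142, 0.0, 0.082]
force: [0.0, -0.2, -0.1]
grip_width: 0.0942
grip_force: 0.0
```

play_rows(
  commands=[
    [0,0,0,0,0,0,0.6],
    [0,0,0,0,0,0,0.7],
    [0,0,0,0,0,0,0.8],
    [0,0,0,0,0,0,1],
    [0,0,0,0,0,0,1],
    [0,0,0,0,0,0,1],
    [0,0,0,0,0,0,1],
    [0,0,0,0,0,0,1],
    [0,0,0,0,0,0,1],
    [0,0,0,0,0,0,1],
    [0,0,0,0,0,0,1],
    [0,0,0,0,0,0,1],
  ],
  force=50,
)

```text
time_s: 3.85
ee_pos: [0.5229, 0.012, 0.1215]
eef_rot: [3.141, -0.0, 0.081]
force: [0.1, 0.9, -0.8]
grip_width: 0.0173
grip_force: 46.2
```

```bash
python3 - <<'E'
from h import *
delta([.5227,.0119,.121],.08)
cv2.imwrite("pics/g1s.png",ctrl.camera("scene"))
E
```

```text
t 3.85 q [-0.047  0.327  1.692 -0.     1.122  1.443] pos [0.5229 0.012  0.1215] rot [ 3.1415 -0.      0.0806] F [ 0.1  0.9 -0.8] M [ 0.2  -0.02  0.02] w 0.0173 46.2
tool delta mm [-0.3  0.1  0.5]
turn deg [ 0.01 -0.    0.04]
```

The grip is held: opening 17 mm, grip force 46 N, centred within 0.3 mm. Now I'll lift it clear of the rack, carry it to above the pot and turn to the loop's yaw.

play_rows(
  commands=[
    [0,0,-0.008,0,0,0,1],
    [0,0,-0.016,0,0,0,1],
    [0,0,-0.026,0,0,0,1],
    [0,0,-0.03,0,0,0,1],
    [0,0,-0.03,0,0,0,1],
    [0,0,-0.026,0,0,0,1],
    [0,0,-0.016,0,0,0,1],
    [0,0,-0.008,0,0,0,1],
    [0,0,0,0,0,0,1],
  ],
)

```text
time_s: 4.65
ee_pos: [0.5232, 0.0121, 0.2831]
eef_rot: [3.141, -0.002, 0.081]
force: [-0.5, -0.2, -3.0]
grip_width: 0.0181
grip_force: 50.0
```

play_rows(
  commands=[
    [-0.0005,0.008,0,0,0,0,1],
    [-0.001,0.016,0,0,0,2,1],
    [-0.0018,0.024,0,0,0,0,1],
    [-0.002,0.028,0,0,0,0,1],
    [-0.002,0.028,0,0,0,0,1],
    [-0.002,0.028,0,0,0,0,1],
    [-0.002,0.028,0,0,0,0,1],
    [-0.002,0.028,0,0,0,0,1],
    [-0.002,0.028,0,0,0,0,1],
    [-0.002,0.028,0,0,0,0,1],
    [-0.002,0.028,0,0,0,0,1],
    [-0.002,0.028,0,0,0,0,1],
    [-0.002,0.028,0,0,0,0,1],
    [-0.002,0.028,0,0,0,0,1],
    [-0.0015,0.024,0,0,0,0,1],
    [-0.001,0.012,0,0,0,0,1],
    [0,0.004,0,0,0,0,1],
  ],
)

```text
time_s: 6.07
ee_pos: [0.5132, -0.3865, 0.2794]
eef_rot: [-3.14, 0.002, 0.044]
force: [0.4, 0.9, -2.5]
grip_width: 0.0175
grip_force: 50.0
```

play_rows(
  commands=[
    [0,0,0,0,0,4.7,1],
    [0,0,0,0,0,6,1],
    [0,0,0,0,0,6,1],
    [0,0,0,0,0,6,1],
    [0,0,0,0,0,4,1],
    [0,0,0,0,0,2,1],
    [0,0,0,0,0,0,1],
    [0,0,0,0,0,0,1],
    [0,0,0,0,0,0,1],
  ],
)

```text
time_s: 6.82
ee_pos: [0.5142, -0.3842, 0.2812]
eef_rot: [-3.141, 0.0, -0.453]
force: [1.0, -0.2, -2.0]
grip_width: 0.0174
grip_force: 50.0
```

```bash
python3 - <<'E'
from h import *
delta([.5262,-.3853,.2815],-.455)
cv2.imwrite("pics/c1s.png",ctrl.camera("scene"));cv2.imwrite("pics/c1t.png",ctrl.camera("top"))
E
```

```text
t 6.82 q [-0.699  0.475  1.108  0.     1.559  1.325] pos [ 0.5142 -0.3842  0.2812] rot [-3.1414e+00  4.0000e-04 -4.5320e-01] F [ 1.  -0.2 -2. ] M [0.08 0.03 0.  ] w 0.0174 50.0
tool delta mm [11.2 -4.3 -0.3]
turn deg [-0.01  0.02  0.1 ]
```

play_rows(
  commands=[
    [0.0056,-0.0022,0,3,0,0,1],
    [0.0056,-0.0021,0,6,0,0,1],
    [0,0,0,6,0,0,1],
    [0,0,0,6,0,0,1],
    [0,0,0,6,0,0,1],
    [0,0,0,6,0,0,1],
    [0,0,0,6,0,0,1],
    [0,0,0,4,0,0,1],
    [0,0,0,2,0,0,1],
    [0,0,0,0,0,0,1],
    [0,0,0,0,0,0,1],
  ],
)

```text
time_s: 7.83
ee_pos: [0.5259, -0.3861, 0.2812]
eef_rot: [-2.358, 0.0, -0.455]
force: [-0.6, -0.1, -2.7]
grip_width: 0.0173
grip_force: 50.0
```

```bash
cat > st.py <<'E'
from h import *
LOOP=np.array([.5267,-.3842,.1145]);LX=np.array([.4391,.8984,0]);LY=np.array([-.8984,.4391,0])
def hook(show=True):
    o=ctrl.get_obs();T=Q.from_euler("xyz",o["eef_rot"]).as_matrix()
    H=o["ee_pos"]+.0865*T[:,2];e=H-LOOP
    print("t",round(o["time_s"],2),"q",o["qpos"].round(3),"pos",o["ee_pos"].round(4),"F",o["force"].round(1),"M",o["moment"].round(2),"gf",round(o["grip_force"],1),"w",round(o["grip_width"],4))
    print("hook rel loop mm: lx %.1f ly %.1f z(abs) %.1f"%(1e3*e@LX,1e3*e@LY,1e3*H[2]),"lean",np.degrees(np.arcsin(T[:,2]@LX)).round(2),"side",np.degrees(np.arcsin(T[:,2]@LY)).round(2),"xaxis.LX",np.degrees(np.arcsin(T[:,0]@LX)).round(2))
    return o,T,H
if __name__=="__main__":
    hook()
E
python3 st.py
```

```text
t 7.83 q [-0.952  0.684  0.968  0.702  1.852  1.148] pos [ 0.5259 -0.3861  0.2812] F [-0.6 -0.1 -2.7] M [-0.49  0.32 -0.02] gf 50.0 w 0.0173
hook rel loop mm: lx 59.0 ly -0.2 z(abs) 219.9 lean 44.92 side -0.02 xaxis.LX -0.04
```

play_rows(
  commands=[
    [0,0.006,0.006,0,0,0,1],
    [0,0.01,0.01,0,0,0,1],
    [0,0.012,0.012,0,0,0,1],
    [0,0.012,0.012,0,0,0,1],
    [0,0.012,0.012,0,0,0,1],
    [0,0.012,0.012,0,0,0,1],
    [0,0.008,0.008,0,0,0,1],
    [0,0.006,0.006,0,0,0,1],
    [0,0.004,0.004,0,0,0,1],
    [0,0,0,0,0,0,1],
    [0,0,0,0,0,0,1],
  ],
)

```text
time_s: 8.75
ee_pos: [0.5262, -0.386, 0.166]
eef_rot: [-2.356, -0.001, -0.455]
force: [-0.2, 0.2, -2.7]
grip_width: 0.0178
grip_force: 50.0
```

```bash
python3 - <<'E'
from st import *
o,T,H=hook()
tip=H+T@np.array([0,.018,-.015])  # tool: y=-lx, z=-lz
A_=[]
for n in("scene","top"):
    im=ctrl.camera(n);cv2.imwrite(f"pics/d_{n}.png",im)
    p=proj(n,[H,tip,LOOP]);print(n,p.round(1).tolist())
    c=p[2].astype(int);b=(int(c[0]-38),int(c[1]-42),78,84);k=crop(im,*b,5)
    th=np.linspace(0,np.pi,30);arc=np.array([H+T@np.array([0,.014*np.cos(a),.014*np.sin(a)]) for a in th])
    q=((proj(n,np.vstack([tip,arc,H+T@np.array([0,-.014,-.045])]))-b[:2]+.5)*5).astype(int)
    cv2.polylines(k,[q.reshape(-1,1,2)],False,(0,255,0),1);A_.append(k)
cv2.imwrite("pics/d.png",np.hstack(A_))
E
```

```text
t 8.75 q [-0.952  0.767  1.099  0.676  1.688  1.01 ] pos [ 0.5262 -0.386   0.166 ] F [-0.2  0.2 -2.7] M [-0.52  0.31 -0.02] gf 50.0 w 0.0178
hook rel loop mm: lx 59.3 ly -0.4 z(abs) 104.8 lean 44.99 side -0.05 xaxis.LX -0.03
scene [[177.2, 198.5], [169.6, 194.6], [156.0, 185.0]]
top [[456.2, 180.2], [465.1, 184.9], [481.3, 191.4]]
```

View pics/d.png

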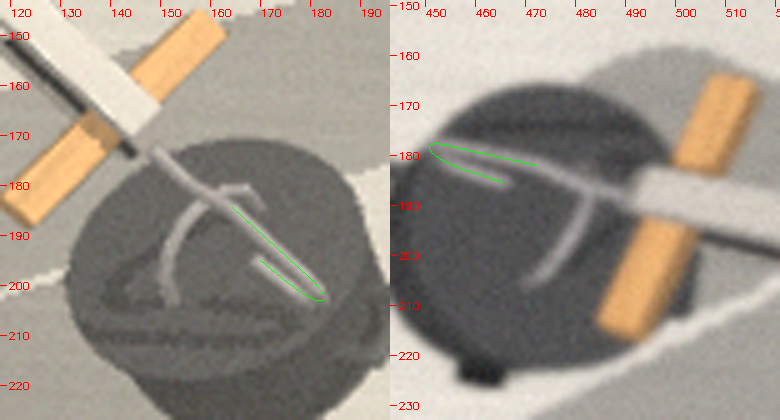

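Scene view: the hook tip is at (168,195), short of the loop at (156,185) and lined up with its middle. The overlay agrees in both views to about 1 px. Now I'll slide the tip under the loop.

play_rows(
  commands=[
    [0,0.002,-0.002,0,0,0,1],
    [0,0.004,-0.004,0,0,0,1],
    [0,0.004,-0.004,0,0,0,1],
    [0,0.004,-0.004,0,0,0,1],
    [0,0.004,-0.004,0,0,0,1],
    [0,0.004,-0.004,0,0,0,1],
    [0,0.004,-0.004,0,0,0,1],
    [0,0.004,-0.004,0,0,0,1],
    [0,0.003,-0.003,0,0,0,1],
    [0,0.002,-0.002,0,0,0,1],
    [0,0.001,-0.001,0,0,0,1],
    [0,0,0,0,0,0,1],
    [0,0,0,0,0,0,1],
  ],
)

```text
time_s: 9.93
ee_pos: [0.5038, -0.4315, 0.1656]
eef_rot: [-2.356, -0.0, -0.455]
force: [0.6, 0.9, -2.3]
grip_width: 0.0174
grip_force: 50.0
```

```bash
python3 st.py
```

```text
t 9.93 q [-1.013  0.824  1.002  0.657  1.756  0.989] pos [ 0.5038 -0.4315  0.1656] F [ 0.6  0.9 -2.3] M [-0.53  0.28  0.03] gf 50.0 w 0.0174
hook rel loop mm: lx 8.6 ly -0.2 z(abs) 104.4 lean 45.0 side -0.02 xaxis.LX -0.02
```

play_rows(
  commands=[
    [0,-0.00898,-0.0002,-6.43,0,0,1],
    [0,-0.00891,-0.0001,-6.43,0,0,1],
    [0,-0.00884,0,-6.43,0,0,1],
    [0,-0.00879,0.0001,-6.43,0,0,1],
    [0,-0.00875,0.0002,-6.43,0,0,1],
    [0,-0.00872,0.0003,-6.43,0,0,1],
    [0,-0.0087,0.0004,-6.42,0,0,1],
    [0,0,0,0,0,0,1],
    [0,0,0,0,0,0,1],
    [0,0,0,0,0,0,1],
  ],
)

```text
time_s: 10.77
ee_pos: [0.5274, -0.3828, 0.191]
eef_rot: [-3.14, 0.0, -0.455]
force: [0.5, -0.5, -1.7]
grip_width: 0.0173
grip_force: 50.0
```

```bash
python3 st.py
```

```text
t 10.77 q [-0.685  0.542  1.216  0.002  1.385  1.341] pos [ 0.5274 -0.3828  0.191 ] F [ 0.5 -0.5 -1.7] M [ 0.1   0.04 -0.02] gf 50.0 w 0.0173
hook rel loop mm: lx 1.7 ly 0.0 z(abs) 104.5 lean 0.11 side 0.02 xaxis.LX -0.02
```

play_rows(
  commands=[
    [0,0.0017,-0.002,0,0,0,1],
    [0,0,-0.004,0,0,0,1],
    [0,0,-0.004,0,0,0,1],
    [0,0,-0.003,0,0,0,1],
    [0,0,-0.002,0,0,0,1],
    [0,0,-0.001,0,0,0,1],
    [0,0,-0.001,0,0,0,1],
    [0,0,-0.001,0,0,0,1],
    [0,0,-0.001,0,0,0,1],
    [0,0,-0.001,0,0,0,1],
    [0,0,-0.001,0,0,0,1],
    [0,0,-0.001,0,0,0,1],
    [0,0,-0.001,0,0,0,1],
    [0,0,-0.001,0,0,0,1],
    [0,0,0,0,0,0,1],
    [0,0,0,0,0,0,1],
  ],
)

```text
time_s: 12.1
ee_pos: [0.5267, -0.3845, 0.2151]
eef_rot: [3.142, -0.0, -0.455]
force: [-0.1, 0.3, -6.8]
grip_width: 0.0178
grip_force: 50.0
```

```bash
python3 - <<'E'
from st import *
o,T,H=hook()
A_=[]
for n in("scene","top"):
    im=ctrl.camera(n);c=proj(n,LOOP)[0].astype(int);b=(int(c[0]-40),int(c[1]-42),80,84);A_.append(crop(im,*b,5))
cv2.imwrite("pics/e.png",np.hstack(A_))
E
```

```text
t 12.1 q [-0.687  0.527  1.181 -0.     1.433  1.339] pos [ 0.5267 -0.3845  0.2151] F [-0.1  0.3 -6.8] M [ 0.06  0.01 -0.03] gf 50.0 w 0.0178
hook rel loop mm: lx -0.2 ly -0.2 z(abs) 128.6 lean -0.0 side -0.01 xaxis.LX -0.03
```

View pics/e.png

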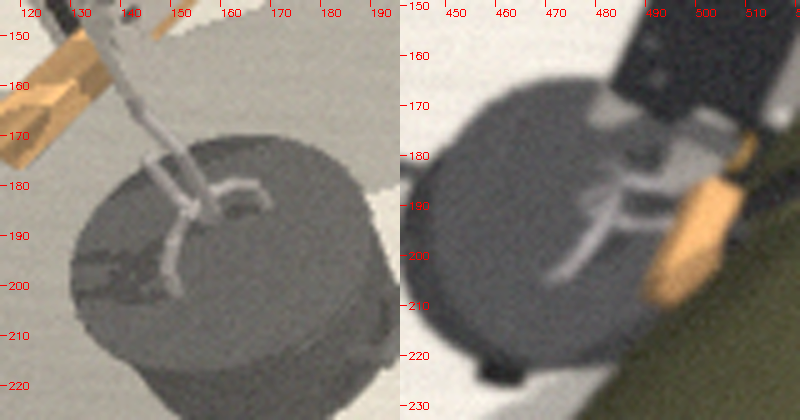

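play_rows(
  commands=[
    [0,0,-0.001,0,0,0,1],
    [0,0,-0.002,0,0,0,1],
    [0,0,-0.003,0,0,0,1],
    [0,0,-0.004,0,0,0,1],
    [0,0,-0.005,0,0,0,1],
    [0,0,-0.006,0,0,0,1],
    [0,0,-0.007,0,0,0,1],
    [0,0,-0.008,0,0,0,1],
    [0,0,-0.009,0,0,0,1],
    [0,0,-0.009,0,0,0,1],
    [0,0,-0.009,0,0,0,1],
    [0,0,-0.009,0,0,0,1],
    [0,0,-0.008,0,0,0,1],
    [0,0,-0.007,0,0,0,1],
    [0,0,-0.006,0,0,0,1],
    [0,0,-0.005,0,0,0,1],
    [0,0,-0.003,0,0,0,1],
    [0,0,-0.001,0,0,0,1],
    [0,0,0,0,0,0,1],
    [0,0,0,0,0,0,1],
  ],
)

```text
time_s: 13.87
ee_pos: [0.5267, -0.3844, 0.3167]
eef_rot: [-3.141, 0.001, -0.455]
force: [-0.2, 0.5, -7.3]
grip_width: 0.0176
grip_force: 50.0
```

```bash
python3 - <<'E'
from st import *
o,T,H=hook()
c0=np.array([H[0],H[1],H[2]-.007-.0335]) # lid upper face centre
t=np.linspace(0,2*np.pi,60)
A_=[]
for n in("scene","top"):
    im=ctrl.camera(n);c=proj(n,c0)[0].astype(int);b=(int(c[0]-40),max(0,int(c[1]-42)),80,84);k=crop(im,*b,5)
    for P in (c0+.069*np.c_[np.cos(t),np.sin(t),0*t], c0+np.array([0,0,.0335])+np.c_[0*t,0*t,0*t]):
        q=((proj(n,P)-b[:2]+.5)*5).astype(int);cv2.polylines(k,[q.reshape(-1,1,2)],False,(0,255,0),1)
    A_.append(k)
cv2.imwrite("pics/l.png",np.hstack(A_))
delta([.528,.364,o["ee_pos"][2]])
E
```

```text
t 13.87 q [-0.687  0.496  0.999 -0.     1.647  1.339] pos [ 0.5267 -0.3844  0.3167] F [-0.2  0.5 -7.3] M [ 0.06 -0.02 -0.02] gf 50.0 w 0.0176
hook rel loop mm: lx -0.2 ly -0.0 z(abs) 230.2 lean 0.01 side 0.04 xaxis.LX -0.03
t 13.97 q [-0.687  0.496  0.999 -0.     1.647  1.339] pos [ 0.5267 -0.3844  0.3166] rot [-3.1415e+00  7.0000e-04 -4.5510e-01] F [-0.   0.2 -6.3] M [ 0.08  0.05 -0.02] w 0.0175 50.0
tool delta mm [-3.278e+02 -6.728e+02  3.000e-01]
```

View pics/l.png

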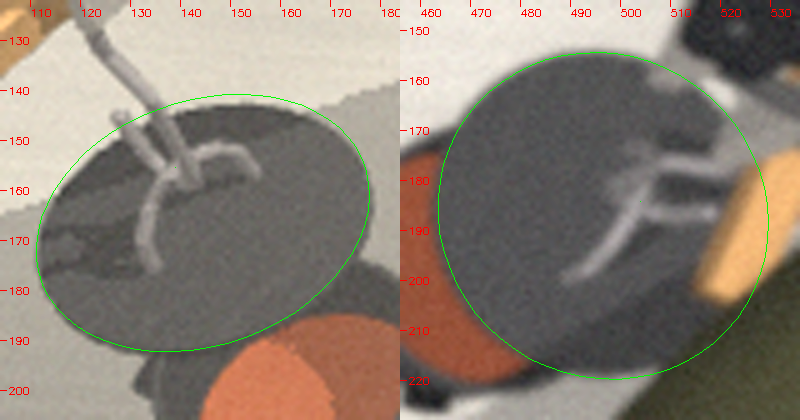

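```bash
cat > tilt.py <<'E'
from st import *
from scipy.optimize import least_squares as ls
from scipy.ndimage import map_coordinates as mc
t=np.linspace(0,2*np.pi,180)
ring=np.vstack([.069*np.c_[np.cos(t),np.sin(t),0*t],.069*np.c_[np.cos(t),np.sin(t),0*t]-[0,0,.006]])
def hull(n,p,L):
    R=Q.from_rotvec([p[0],p[1],0]).as_matrix();P=L+p[2:5]+(ring-[0,0,.0335])@R.T
    return cv2.convexHull(proj(n,P).astype(np.float32))
def measure(ims,L,cams=("scene","top")):
    pts={}
    for n in cams:
        im=cv2.cvtColor(ims[n],cv2.COLOR_BGR2GRAY).astype(float);h=hull(n,np.zeros(5),L)[:,0];c=h.mean(0);out=[]
        for x in h:
            u=(x-c)/np.linalg.norm(x-c);s=np.arange(-6,6.01,.25);q=x+s[:,None]*u
            v=mc(im,[q[:,1],q[:,0]],order=1);g=np.gradient(np.convolve(v,np.ones(5)/5,"same"))[4:-4];i=np.argmax(g)
            if g[i]>2.5: out.append(x+s[4:-4][i]*u)
        pts[n]=np.array(out,np.float32)
    def res(p):
        r=[np.array([cv2.pointPolygonTest(hull(n,p,L),tuple(map(float,x)),True) for x in pts[n]]) for n in cams]
        return np.r_[np.hstack(r),np.array(p[2:5])/.0015*3]
    r=ls(res,np.zeros(5),loss="soft_l1",f_scale=.5,diff_step=1e-3,x_scale=[.05,.05,.002,.002,.002])
    print({n:len(pts[n]) for n in cams},"tilt deg about world x,y:",np.degrees(r.x[:2]).round(2),"off mm",(1e3*r.x[2:]).round(1),"rms",np.median(np.abs(r.fun)).round(2))
    w=np.array([r.x[0],r.x[1],0]);print("tilt about LX %.2f about LY %.2f deg"%(np.degrees(w@LX),np.degrees(w@LY)))
if __name__=="__main__":
    print("rest:");i0={n:cv2.imread(f"pics/{n}0.png") for n in M};measure(i0,LOOP);measure(i0,LOOP,("scene",));measure(i0,LOOP,("top",))
    o,T,H=hook();i1={n:ctrl.camera(n) for n in M};L=H-[0,0,.007]
    print("now:");measure(i1,L);measure(i1,L,("scene",));measure(i1,L,("top",))
E
python3 tilt.py
```

```text
rest:
{'scene': 139, 'top': 172} tilt deg about world x,y: [-5.67  1.14] off mm [ 0.2  4.4 -6.1] rms 0.39
tilt about LX -1.47 about LY 5.59 deg
{'scene': 139} tilt deg about world x,y: [-0.5  -0.02] off mm [ 1.   1.2 -0.8] rms 0.15
tilt about LX -0.24 about LY 0.44 deg
{'top': 172} tilt deg about world x,y: [-13.97  -0.  ] off mm [-2.7 15.1 -0.1] rms 0.65
tilt about LX -6.13 about LY 12.55 deg
t 13.97 q [-0.687  0.496  0.999 -0.     1.647  1.339] pos [ 0.5267 -0.3844  0.3166] F [-0.   0.2 -6.3] M [ 0.08  0.05 -0.02] gf 50.0 w 0.0175
hook rel loop mm: lx -0.2 ly -0.0 z(abs) 230.1 lean 0.01 side 0.04 xaxis.LX -0.03
now:
{'scene': 156, 'top': 98} tilt deg about world x,y: [ 0.32 -2.22] off mm [-0.4  0.1 -2.2] rms 0.24
tilt about LX -1.86 about LY -1.27 deg
{'scene': 156} tilt deg about world x,y: [ 0.46 -2.93] off mm [ 0.   0.5 -0.6] rms 0.19
tilt about LX -2.43 about LY -1.70 deg
{'top': 98} tilt deg about world x,y: [ 2.63 -1.23] off mm [-0.1  0.3 -0. ] rms 0.51
tilt about LX 0.05 about LY -2.90 deg
```

The lid hangs with about 3° of tilt, centred on the hook, and weighs about 0.45 kg; scene rim row 143, orange wax visible below. Before carrying it I'll turn it slowly back by 30° to keep joint 6 inside its range.

play_rows(
  commands=[
    [0,0,0,0,0,-0.5,1],
    [0,0,0,0,0,-1,1],
    [0,0,0,0,0,-1.5,1],
    [0,0,0,0,0,-2,1],
    [0,0,0,0,0,-2,1],
    [0,0,0,0,0,-2,1],
    [0,0,0,0,0,-2,1],
    [0,0,0,0,0,-2,1],
    [0,0,0,0,0,-2,1],
    [0,0,0,0,0,-2,1],
    [0,0,0,0,0,-2,1],
    [0,0,0,0,0,-2,1],
    [0,0,0,0,0,-2,1],
    [0,0,0,0,0,-2,1],
    [0,0,0,0,0,-2,1],
    [0,0,0,0,0,-1.6,1],
    [0,0,0,0,0,-1,1],
    [0,0,0,0,0,-0.5,1],
    [0,0,0,0,0,0,1],
  ],
)

```text
time_s: 15.65
ee_pos: [0.5267, -0.3845, 0.317]
eef_rot: [3.142, -0.0, 0.071]
force: [0.1, -0.9, -7.3]
grip_width: 0.0176
grip_force: 50.0
```

```bash
python3 - <<'E'
from tilt import *
o,T,H=hook();im={"scene":ctrl.camera("scene")};cv2.imwrite("pics/turned.png",im["scene"]);measure(im,H-[0,0,.007],("scene",))
delta([.528,.364,o["ee_pos"][2]])
E
```

```text
t 15.65 q [-0.687  0.496  0.999  0.     1.647  0.813] pos [ 0.5267 -0.3845  0.317 ] F [ 0.1 -0.9 -7.3] M [0.03 0.01 0.03] gf 50.0 w 0.0176
hook rel loop mm: lx -0.2 ly -0.1 z(abs) 230.5 lean 0.0 side -0.0 xaxis.LX 30.09
{'scene': 158} tilt deg about world x,y: [ 2.07 -2.81] off mm [-0.1  0.7 -0.6] rms 0.24
tilt about LX -1.62 about LY -3.09 deg
t 15.7 q [-0.687  0.496  0.999  0.     1.647  0.814] pos [ 0.5267 -0.3845  0.3171] rot [-3.1416  0.      0.0699] F [-0.  -1.1 -6.9] M [ 0.1 -0.  -0. ] w 0.0179 50.0
tool delta mm [  53.6 -746.6    0. ]
```

play_rows(
  commands=[
    [0.0001,-0.002,0,0,0,0,1],
    [0.0003,-0.004,0,0,0,0,1],
    [0.0004,-0.006,0,0,0,0,1],
    [0.0006,-0.008,0,0,0,0,1],
    [0.0007,-0.01,0,0,0,0,1],
    [0.0009,-0.012,0,0,0,0,1],
    [0.001,-0.014,0,0,0,0,1],
    [0.0012,-0.016,0,0,0,0,1],
    [0.0012,-0.016,0,0,0,0,1],
    [0.0012,-0.016,0,0,0,0,1],
    [0.0012,-0.016,0,0,0,0,1],
    [0.0011,-0.016,0,0,0,0,1],
    [0.0012,-0.016,0,0,0,0,1],
    [0.0011,-0.016,0,0,0,0,1],
    [0.0012,-0.016,0,0,0,0,1],
    [0.0011,-0.016,0,0,0,0,1],
    [0.0012,-0.016,0,0,0,0,1],
    [0.0011,-0.016,0,0,0,0,1],
    [0.0012,-0.016,0,0,0,0,1],
    [0.0011,-0.016,0,0,0,0,1],
  ],
)

```text
time_s: 17.37
ee_pos: [0.527, -0.1182, 0.3172]
eef_rot: [3.142, -0.0, 0.07]
force: [0.3, -0.3, -6.3]
grip_width: 0.0173
grip_force: 50.0
```

play_rows(
  commands=[
    [0.0012,-0.016,0,0,0,0,1],
    [0.0011,-0.016,0,0,0,0,1],
    [0.0012,-0.016,0,0,0,0,1],
    [0.0011,-0.016,0,0,0,0,1],
    [0.0012,-0.016,0,0,0,0,1],
    [0.0011,-0.016,0,0,0,0,1],
    [0.0012,-0.016,0,0,0,0,1],
    [0.0011,-0.016,0,0,0,0,1],
    [0.0012,-0.016,0,0,0,0,1],
    [0.0011,-0.016,0,0,0,0,1],
    [0.0012,-0.016,0,0,0,0,1],
    [0.0011,-0.016,0,0,0,0,1],
    [0.0012,-0.016,0,0,0,0,1],
    [0.0011,-0.016,0,0,0,0,1],
    [0.0012,-0.016,0,0,0,0,1],
    [0.0011,-0.016,0,0,0,0,1],
    [0.0012,-0.016,0,0,0,0,1],
    [0.0011,-0.016,0,0,0,0,1],
    [0.0012,-0.016,0,0,0,0,1],
    [0.0011,-0.016,0,0,0,0,1],
  ],
)

```text
time_s: 19.03
ee_pos: [0.5271, 0.2025, 0.3172]
eef_rot: [-3.142, -0.0, 0.07]
force: [0.5, -0.6, -6.0]
grip_width: 0.0176
grip_force: 50.0
```

play_rows(
  commands=[
    [0.0012,-0.016,0,0,0,0,1],
    [0.0011,-0.016,0,0,0,0,1],
    [0.0012,-0.016,0,0,0,0,1],
    [0.0011,-0.016,0,0,0,0,1],
    [0.0012,-0.016,0,0,0,0,1],
    [0.0011,-0.016,0,0,0,0,1],
    [0.001,-0.014,0,0,0,0,1],
    [0.0009,-0.012,0,0,0,0,1],
    [0.0008,-0.012,0,0,0,0,1],
    [0.0007,-0.01,0,0,0,0,1],
    [0.0006,-0.008,0,0,0,0,1],
    [0.0004,-0.006,0,0,0,0,1],
    [0.0003,-0.004,0,0,0,0,1],
    [0.0001,-0.002,0,0,0,0,1],
    [0,0,0,0,0,0,1],
    [0,0,0,0,0,0,1],
  ],
)

```text
time_s: 20.37
ee_pos: [0.528, 0.3652, 0.3171]
eef_rot: [3.141, -0.0, 0.07]
force: [-0.2, 0.0, -6.5]
grip_width: 0.0174
grip_force: 50.0
```

```bash
python3 - <<'E'
from tilt import *
o,T,H=hook();im={n:ctrl.camera(n) for n in M};measure(im,H-[0,0,.007],("scene",));measure(im,H-[0,0,.007],("top",))
for n in M: cv2.imwrite(f"pics/tr_{n}.png",im[n])
delta([.528,.364,o["ee_pos"][2]])
E
```

```text
t 20.37 q [ 0.548  0.469  1.037 -0.     1.636  2.049] pos [0.528  0.3652 0.3171] F [-0.2  0.  -6.5] M [-0.01 -0.02 -0.01] gf 50.0 w 0.0174
hook rel loop mm: lx 673.8 ly 327.8 z(abs) 230.6 lean -0.0 side -0.01 xaxis.LX 30.05
{'scene': 164} tilt deg about world x,y: [ 1.91 -2.74] off mm [-1.1  1.6  0.1] rms 0.24
tilt about LX -1.63 about LY -2.92 deg
{'top': 138} tilt deg about world x,y: [5.59 0.08] off mm [ 0.3 -0.  -0.1] rms 0.34
tilt about LX 2.53 about LY -4.99 deg
t 20.47 q [ 0.548  0.469  1.037 -0.     1.636  2.049] pos [0.5281 0.3651 0.3172] rot [ 3.1416e+00 -1.0000e-04  6.9700e-02] F [-0.1  0.1 -6. ] M [-0.02  0.07  0.02] w 0.0174 50.0
tool delta mm [-0.1  1.1  0.1]
```

```bash
python3 - <<'E'
import tilt; from tilt import *
im={n:cv2.imread(f"pics/{n}0.png") for n in M}
for th in(.004,.006,.008,.01):
    tilt.ring=np.vstack([.072*np.c_[np.cos(t),np.sin(t),0*t],.072*np.c_[np.cos(t),np.sin(t),0*t]-[0,0,th]])+[0,0,.0335]
    def fit2(cams):
        pts=[]
        for n in cams:
            g=cv2.cvtColor(im[n],cv2.COLOR_BGR2GRAY).astype(float);h=hull(n,np.zeros(5),np.array([.528,.364,.04]))[:,0];c=h.mean(0)
            for x in h:
                u=(x-c)/np.linalg.norm(x-c);s=np.arange(-6,6.01,.25);q=x+s[:,None]*u
                v=mc(g,[q[:,1],q[:,0]],order=1);d=np.gradient(np.convolve(v,np.ones(5)/5,"same"))[4:-4];i=np.argmax(d);pts.append((n,x+s[4:-4][i]*u))
        r=ls(lambda p:[cv2.pointPolygonTest(hull(n,[0,0,*p,0],np.array([.528,.364,.04])),tuple(map(float,x)),True) for n,x in pts],[0,0],loss="soft_l1",f_scale=.5,diff_step=1e-3,x_scale=.002)
        return (1e3*r.x).round(1),round(r.cost/len(pts),4)
    print(th,fit2(["scene"]),fit2(["top"]))
E
```

```text
0.004 (array([0.5, 1.2]), np.float64(0.0622)) (array([-2. ,  0.3]), np.float64(0.0469))
0.006 (array([-0. ,  1.5]), np.float64(0.0468)) (array([-1.9,  0.5]), np.float64(0.059))
0.008 (array([-0.5,  1.9]), np.float64(0.0455)) (array([-1.8,  0.7]), np.float64(0.0757))
0.01 (array([-1. ,  2.2]), np.float64(0.0669)) (array([-1.7,  1. ]), np.float64(0.0992))
```

play_rows(
  commands=[
    [0,0,0.002,0,0,0,1],
    [0,0,0.004,0,0,0,1],
    [0,0,0.006,0,0,0,1],
    [0,0,0.008,0,0,0,1],
    [0,0,0.01,0,0,0,1],
    [0,0,0.01,0,0,0,1],
    [0,0,0.01,0,0,0,1],
    [0,0,0.01,0,0,0,1],
    [0,0,0.01,0,0,0,1],
    [0,0,0.01,0,0,0,1],
    [0,0,0.01,0,0,0,1],
    [0,0,0.01,0,0,0,1],
    [0,0,0.008,0,0,0,1],
    [0,0,0.006,0,0,0,1],
    [0,0,0.004,0,0,0,1],
    [0,0,0.002,0,0,0,1],
    [0,0,0.001,0,0,0,1],
    [0,0,0,0,0,0,1],
  ],
)

```text
time_s: 21.97
ee_pos: [0.528, 0.3655, 0.1962]
eef_rot: [-3.141, -0.0, 0.07]
force: [-0.2, -1.0, -7.1]
grip_width: 0.0177
grip_force: 50.0
```

play_rows(
  commands=[
    [0,0,0.001,0,0,0,1],
    [0,0,0.001,0,0,0,1],
    [0,0,0.001,0,0,0,1],
    [0,0,0.001,0,0,0,1],
    [0,0,0.001,0,0,0,1],
    [0,0,0.001,0,0,0,1],
    [0,0,0.001,0,0,0,1],
    [0,0,0.001,0,0,0,1],
    [0,0,0.001,0,0,0,1],
    [0,0,0.001,0,0,0,1],
    [0,0,0.001,0,0,0,1],
    [0,0,0.001,0,0,0,1],
    [0,0,0.001,0,0,0,1],
    [0,0,0.001,0,0,0,1],
    [0,0,0.001,0,0,0,1],
    [0,0,0.001,0,0,0,1],
    [0,0,0.001,0,0,0,1],
    [0,0,0.001,0,0,0,1],
    [0,0,0,0,0,0,1],
  ],
)

```text
time_s: 23.55
ee_pos: [0.528, 0.3655, 0.1782]
eef_rot: [-3.141, -0.0, 0.07]
force: [-0.5, 0.3, -2.7]
grip_width: 0.0177
grip_force: 50.0
```

```bash
python3 - <<'E'
from tilt import *
o,T,H=hook();im={"scene":ctrl.camera("scene")}
L=np.array([H[0],H[1],.0875]);measure(im,L,("scene",))
cv2.imwrite("pics/land.png",im["scene"])
E
```

```text
t 23.55 q [0.548 0.528 1.266 0.    1.347 2.049] pos [0.528  0.3655 0.1782] F [-0.5  0.3 -2.7] M [ 0.04  0.01 -0.06] gf 50.0 w 0.0177
hook rel loop mm: lx 674.1 ly 328.0 z(abs) 91.7 lean 0.02 side -0.01 xaxis.LX 30.07
{'scene': 178} tilt deg about world x,y: [6.92 8.21] off mm [11.5 -7.7  0. ] rms 0.44
tilt about LX 10.42 about LY -2.61 deg
```

The lid has landed: the load dropped to 2.7 N, the tool alone. To unhook, I'll lower the hook, lean it over and slide it out.

play_rows(
  commands=[
    [0,0,0.001,0,0,0,1],
    [0,-0.0005,0.002,0,0,0,1],
    [0,-0.0005,0.003,0,0,0,1],
    [0,-0.0005,0.003,0,0,0,1],
    [0,0,0.003,0,0,0,1],
    [0,0,0.0015,0,0,0,1],
    [0,0,0.0005,0,0,0,1],
    [0,0,0,0,0,0,1],
  ],
)

```text
time_s: 24.27
ee_pos: [0.5278, 0.3669, 0.1639]
eef_rot: [3.141, 0.0, 0.07]
force: [1.2, 0.5, -2.8]
grip_width: 0.0177
grip_force: 50.0
```

```bash
python3 - <<'E'
from st import *
import st
st.LOOP=np.array([.528,.3655,.0875]);st.LX=np.array([-.0698,.9976,0]);st.LY=np.array([-.9976,-.0698,0])
hook()
t=np.linspace(0,2*np.pi,80);A_=[]
th=np.linspace(-1.6,1.6,50);Al=np.outer(.031*np.sin(th),st.LY)+np.outer(.031*np.cos(th)-.031,[0,0,1])
c0=np.array([.528,.3655,.054])
for n in("scene","top"):
    im=ctrl.camera(n);c=proj(n,c0)[0].astype(int);b=(int(c[0]-40),int(c[1]-48),80,90);k=crop(im,*b,5)
    for P in (c0+.069*np.c_[np.cos(t),np.sin(t),0*t],st.LOOP+Al,np.array([.527,.365,.04])+.072*np.c_[np.cos(t),np.sin(t),0*t]):
        q=((proj(n,P)-b[:2]+.5)*5).astype(int);cv2.polylines(k,[q.reshape(-1,1,2)],False,(0,255,0),1)
    A_.append(k)
cv2.imwrite("pics/u.png",np.hstack(A_))
E
```

```text
t 24.27 q [ 0.55   0.541  1.28  -0.     1.321  2.051] pos [0.5278 0.3669 0.1639] F [ 1.2  0.5 -2.8] M [ 0.02  0.01 -0.03] gf 50.0 w 0.0177
hook rel loop mm: lx 1.4 ly 0.1 z(abs) 77.4 lean -0.01 side 0.01 xaxis.LX 0.02
```

View pics/u.png

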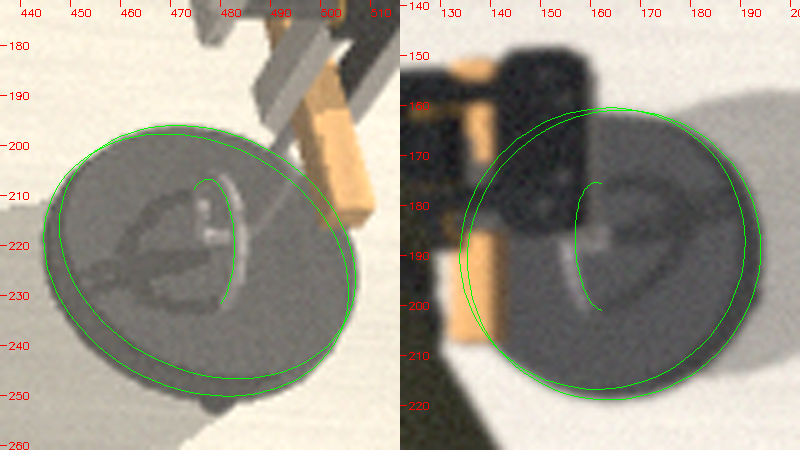

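Scene view: the lid sits on the trivet ring with its loop at about (484,220), 1–2 px to +y of my model. I've used all ten picture views, so from here I'll measure the loop with image code.

```bash
python3 - <<'E'
from st import *
for n,(x0,x1,y0,y1) in(("scene",(468,494,200,240)),("top",(150,172,180,208))):
    g=cv2.cvtColor(ctrl.camera(n),cv2.COLOR_BGR2GRAY);print(n,x0)
    for y in range(y0,y1,1 if n=="top" else 2): print(y," ".join("%3d"%v for v in g[y,x0:x1]))
E
```

```text
scene 468
200  66  62  62  60  65  63  61  59  63  62  63  65  64  61  63  65  61  64  60  64  84 116  76  66  74  88
202  65  63  63  63  64  65  60  65  63  58  64  64  66  60  61  61  61  61  65  61  61  60  58  69  78  97
204  63  64  67  62  58  61  65  62  63  65  63  62  61  62  64  68  60  65  60  62  64  60  63  62  62  70
206  67  65  60  63  61  63  65  62  60  61  62  71  93  87  65  64  61  63  63  60  62  61  62  59  58  64
208  67  61  63  65  63  62  60  63  69  72  59  66  74  87 104  68  64  63  65  66  64  65  59  64  69  71
210  51  54  55  53  53  54  56  72  76  69  64  62  61  72  96 111  61  67  61  62  63  63  63  69  73  68
212  52  53  56  62  62  64  65  82  98 106  67  63  61  64  80 103  87  63  60  67  58  63  73  70  68  61
214  68  63  67  63  64  63  63  70  78  83  64  65  60  59  73  83  80  56  63  62  70  75  69  60  61  60
216  65  64  67  62  65  62  58  68  79  86  75  70  68  71  68  85 100  81  76  73  69  63  62  62  62  57
218  65  65  62  63  67  61  63  71  79  99 107  88  90  91  79  87 110  91  67  63  62  61  66  62  60  58
220  63  6
[... 2953 characters left out ...]
  64  56  49  44  37  35  35  35  35  35  39  43  44  45
201  44  45  43  40  44  41  45  51  52  54  50  49  39  39  38  36  39  42  45  45  45  45
202  42  44  44  46  47  45  41  48  42  47  50  46  44  39  40  43  42  43  43  40  46  46
203  43  47  43  43  44  43  43  45  42  43  47  44  46  40  45  43  45  43  42  47  42  46
204  44  38  44  44  46  44  45  41  45  42  46  46  42  38  48  46  42  47  44  41  44  47
205  48  45  44  43  47  46  42  42  42  44  45  45  46  36  44  41  44  44  41  43  45  44
206  41  47  40  42  44  44  43  44  44  47  46  44  44  42  41  39  43  43  45  47  48  45
207  47  43  42  45  48  46  43  44  44  42  45  44  44  44  44  41  43  43  46  47  44  44
```

```bash
python3 - <<'E'
import fit; from fit import *
fit.Ls=np.array([(480.2,206),(481.6,208),(482.5,210),(483,212),(483.7,216),(484,218),(483.9,220),(483.8,222),(483.6,224),(483,226),(482.3,228),(481.5,230),(480.8,232)],float)
fit.Lt=np.array([(155.3,189),(155.4,190),(155.5,191),(155.7,193),(156.1,195),(156.8,197),(157.6,199),(158,200.5)],float)
for w in("both","scene","top"):
    k=len(fit.Ls);sl={"both":slice(None),"scene":slice(0,k),"top":slice(k,None)}[w]
    r=ls(lambda p:np.r_[fit.g([p[0],p[1],.0875,p[2]])[sl],(p[2]+1.5)*.5],[.528,.3655,-1.5],diff_step=1e-4);print(w,r.x.round(4),r.fun.round(1))
# with roll about loop's own y
B=fit.A
def gg(p):
    R2=R(p[2])@cv2.Rodrigues(np.array([0,p[3],0.]))[0];P=np.array([p[0],p[1],.0875])+B@R2.T
    return np.r_[[np.min(np.linalg.norm(proj("scene",P)-q,axis=1)) for q in fit.Ls],[np.min(np.linalg.norm(proj("top",P)-q,axis=1)) for q in fit.Lt]]
r=ls(gg,[.528,.3655,-1.5,0],diff_step=1e-4);print("roll",r.x.round(4),r.fun.round(1))
E
```

```text
both [ 0.5275  0.3692 -1.5315] [ 0.6  0.1  0.1  0.   0.1  0.2  0.1  0.2  0.2  0.   0.2  0.1  0.9  0.3
  0.4  0.3  0.2  0.1  0.1  0.1  0.7 -0. ]
scene [ 0.5284  0.3696 -1.5598] [ 0.7  0.   0.1  0.2  0.1  0.1  0.1  0.2  0.2  0.   0.2  0.1  0.5 -0. ]
top [ 0.5214  0.368  -1.465 ] [0.1 0.  0.1 0.1 0.1 0.1 0.1 0.2 0. ]
roll [ 0.5275  0.3691 -1.5338  0.014 ] [0.5 0.1 0.1 0.  0.1 0.3 0.2 0.2 0.2 0.  0.2 0.2 0.9 0.3 0.3 0.3 0.2 0.2
 0.2 0.  0.6]
```

play_rows(
  commands=[
    [0,-0.001,0,0,0,0,1],
    [0,-0.0015,0,0,0,0,1],
    [0,-0.0015,0,0,0,0,1],
    [0,0,0,0,0,0,1],
    [0,0.00869,0.0005,6.43,0,0,1],
    [0,0.0087,0.0006,6.43,0,0,1],
    [0,0.00872,0.0008,6.43,0,0,1],
    [0,0.00875,0.0009,6.43,0,0,1],
    [0,0.00879,0.001,6.43,0,0,1],
    [0,0.00884,0.0011,6.43,0,0,1],
    [0,0.00891,0.0012,6.42,0,0,1],
    [0,0,0,0,0,0,1],
    [0,0,0,0,0,0,1],
  ],
)

```text
time_s: 25.55
ee_pos: [0.5316, 0.3158, 0.1377]
eef_rot: [-2.358, 0.002, 0.068]
force: [-0.4, -0.1, -2.1]
grip_width: 0.0175
grip_force: 50.0
```

```bash
python3 - <<'E'
import st; from st import *
st.LOOP=np.array([.5275,.3692,.0875]);st.LX=np.array([-.0698,.9976,0]);st.LY=np.array([-.9976,-.0698,0])
hook()
E
```

```text
t 25.55 q [0.16  0.483 1.634 0.887 1.135 1.222] pos [0.5316 0.3158 0.1377] F [-0.4 -0.1 -2.1] M [-0.7  -0.01  0.06] gf 50.0 w 0.0175
hook rel loop mm: lx 7.4 ly -0.3 z(abs) 76.4 lean 44.89 side 0.02 xaxis.LX -0.1
```

play_rows(
  commands=[
    [0,-0.002,0.002,0,0,0,1],
    [0,-0.004,0.004,0,0,0,1],
    [0,-0.004,0.004,0,0,0,1],
    [0,-0.004,0.004,0,0,0,1],
    [0,-0.004,0.004,0,0,0,1],
    [0,-0.004,0.004,0,0,0,1],
    [0,-0.005,0.005,0,0,0,1],
    [0,-0.005,0.005,0,0,0,1],
    [0,-0.004,0.004,0,0,0,1],
    [0,-0.002,0.002,0,0,0,1],
    [0,0,0,0,0,0,1],
  ],
)

```text
time_s: 26.47
ee_pos: [0.5273, 0.3712, 0.1387]
eef_rot: [-2.356, 0.0, 0.071]
force: [0.1, -0.1, -2.7]
grip_width: 0.0177
grip_force: 50.0
```

play_rows(
  commands=[
    [0,-0.006,-0.006,0,0,0,1],
    [0,-0.012,-0.012,0,0,0,1],
    [0,-0.014,-0.014,0,0,0,1],
    [0,-0.014,-0.014,0,0,0,1],
    [0,-0.014,-0.014,0,0,0,1],
    [0,-0.014,-0.014,0,0,0,1],
    [0,-0.014,-0.014,0,0,0,1],
    [0,-0.012,-0.012,0,0,0,1],
    [0,-0.006,-0.006,0,0,0,1],
    [0,0,0,-6,0,0,1],
    [0,0,0,-6.5,0,0,1],
    [0,0,0,-6.5,0,0,1],
    [0,0,0,-6.5,0,0,1],
    [0,0,0,-6.5,0,0,1],
    [0,0,0,-6.5,0,0,1],
    [0,0,0,-6.5,0,0,1],
    [0,0,0,0,0,0,1],
    [0,0,0,0,0,0,1],
  ],
)

```text
time_s: 27.97
ee_pos: [0.5271, 0.3715, 0.2878]
eef_rot: [-3.14, 0.001, 0.072]
force: [0.4, -0.1, -3.0]
grip_width: 0.0175
grip_force: 50.0
```

```bash
python3 - <<'E'
from h import *
delta([.5229,.0120,.2815],.0806)
for n in M: cv2.imwrite(f"pics/out_{n}.png",ctrl.camera(n))
# did the loop stay?
g=cv2.imread("pics/out_scene.png",0)
for y in range(204,236,4): print(y,g[y,472:492])
E
```

```text
t 27.97 q [5.560e-01 4.810e-01 1.085e+00 2.000e-03 1.576e+00 2.055e+00] pos [0.5271 0.3715 0.2878] rot [-3.1401e+00  1.4000e-03  7.1900e-02] F [ 0.4 -0.1 -3. ] M [ 0.03 -0.01 -0.  ] w 0.0175 50.0
tool delta mm [-30.  358.3   5.8]
turn deg [-0.09  0.08 -0.5 ]
204 [59 61 61 61 60 64 63 59 64 61 60 62 62 60 64 62 57 61 57 59]
208 [ 60  60  62  67  73  70  64  59  70  84 102  65  59  63  61  64  59  57
  57  59]
212 [ 64  64  55  62  60  57  62  62  60  62  79 102  89  60  63  63  61  59
  63  57]
216 [63 67 59 61 60 61 61 61 64 59 69 86 99 72 60 61 60 64 63 60]
220 [ 63  60  63  62  62  63  62  62  60  67  65  88 104  82  63  62  66  63
  61  61]
224 [61 63 62 63 60 62 64 63 62 61 77 85 95 68 60 66 61 59 63 61]
228 [61 64 61 62 65 60 60 60 63 62 72 75 64 58 63 62 61 64 62 61]
232 [54 51 50 51 54 50 50 58 72 77 69 62 64 65 61 64 66 65 57 62]
```

play_rows(
  commands=[
    [-0.0008,0.01,0,0,0,0,1],
    [-0.0016,0.019,0,0,0,0,1],
    [-0.0022,0.026,0,0,0,0,1],
    [-0.0023,0.028,0,0,0,0,1],
    [-0.0023,0.028,0,0,0,0,1],
    [-0.0023,0.028,0,0,0,0,1],
    [-0.0023,0.028,0,0,0,0,1],
    [-0.0023,0.028,0,0,0,0,1],
    [-0.0023,0.028,0,0,0,0,1],
    [-0.0023,0.028,0,0,0,0,1],
    [-0.0023,0.028,0,0,0,0,1],
    [-0.0023,0.028,0,0,0,0,1],
    [-0.0022,0.026,0,0,0,0,1],
    [-0.0016,0.018,0,0,0,0,1],
    [-0.0006,0.0073,0,0,0,0,1],
    [0,0,0,-0.1,0,-0.5,1],
    [0,0,0,0,0,0,1],
    [0,0,0,0,0,0,1],
  ],
)

```text
time_s: 29.57
ee_pos: [0.5229, 0.0117, 0.2887]
eef_rot: [3.14, -0.0, 0.079]
force: [-0.5, 0.8, -2.5]
grip_width: 0.0178
grip_force: 50.0
```

```bash
python3 - <<'E'
from h import *
delta([.5229,.0120,.1215],.0806)
E
```

```text
t 29.57 q [-4.700e-02  1.880e-01  1.468e+00 -1.000e-03  1.486e+00  1.444e+00] pos [0.5229 0.0117 0.2887] rot [ 3.1403e+00 -4.0000e-04  7.9400e-02] F [-0.5  0.8 -2.5] M [ 0.05  0.02 -0.05] w 0.0178 50.0
tool delta mm [-1.000e-01 -6.000e-01  1.672e+02]
turn deg [ 0.07 -0.02 -0.07]
```

play_rows(
  commands=[
    [0,0,0.008,0,0,0,1],
    [0,0,0.016,0,0,0,1],
    [0,0,0.024,0,0,0,1],
    [0,0,0.026,0,0,0,1],
    [0,0,0.026,0,0,0,1],
    [0,0,0.02,0,0,0,1],
    [0,0,0.012,0,0,0,1],
    [0,0,0.008,0,0,0,1],
    [0,0,0.005,0,0,0,1],
    [0,0,0.004,0,0,0,1],
    [0,0,0,0,0,0,1],
  ],
)

```text
time_s: 30.48
ee_pos: [0.5231, 0.011, 0.1393]
eef_rot: [3.14, 0.0, 0.079]
force: [0.2, 0.6, -1.0]
grip_width: 0.0175
grip_force: 50.0
```

play_rows(
  commands=[
    [0,0,0.003,0,0,0,1],
    [0,0,0.003,0,0,0,1],
    [0,0,0.003,0,0,0,1],
    [0,0,0.003,0,0,0,1],
    [0,0,0.002,0,0,0,1],
    [0,0,0.002,0,0,0,1],
    [0,0,0.001,0,0,0,1],
    [0,0,0.0005,0,0,0,1],
    [0,0,0,0,0,0,1],
    [0,0,0,0,0,0,1],
  ],
)

```text
time_s: 31.32
ee_pos: [0.5232, 0.0107, 0.1222]
eef_rot: [3.14, -0.0, 0.079]
force: [-0.4, -0.4, -1.7]
grip_width: 0.0178
grip_force: 50.0
```

```bash
python3 - <<'E'
from h import *
delta([.5229,.0120,.1215],.0806)
E
```

```text
t 31.32 q [-0.049  0.326  1.691 -0.002  1.124  1.444] pos [0.5232 0.0107 0.1222] rot [ 3.1398e+00 -1.0000e-04  7.8900e-02] F [-0.4 -0.4 -1.7] M [ 0.05 -0.01  0.04] w 0.0178 50.0
tool delta mm [-0.2 -1.3  0.7]
turn deg [ 0.1  -0.01 -0.1 ]
```

play_rows(
  commands=[
    [0,-0.0013,0,0,0,0,1],
    [0,0,0.0007,0,0,0,1],
    [0,0,0.0004,0,0,0,1],
    [0,0,0,0,0,0,1],
    [0,0,0,0,0,0,1],
  ],
)

```text
time_s: 31.73
ee_pos: [0.5231, 0.0122, 0.1214]
eef_rot: [3.14, -0.001, 0.079]
force: [-3.1, 0.4, 5.0]
grip_width: 0.0178
grip_force: 50.0
```

```bash
python3 - <<'E'
from h import *
delta([.5229,.0120,.1215],.0806)
E
```

```text
t 31.73 q [-0.046  0.327  1.692 -0.002  1.122  1.447] pos [0.5231 0.0122 0.1214] rot [ 3.14e+00 -5.00e-04  7.89e-02] F [-3.1  0.4  5. ] M [ 0.36  0.53 -0.04] w 0.0178 50.0
tool delta mm [-0.2  0.1 -0.1]
turn deg [ 0.09 -0.03 -0.09]
```

play_rows(
  commands=[
    [0,0,-0.0003,0,0,0,1],
    [0,0,0,0,0,0,0.6],
    [0,0,0,0,0,0,0.4],
    [0,0,0,0,0,0,0],
    [0,0,0,0,0,0,-0.5],
    [0,0,0,0,0,0,-1],
    [0,0,0,0,0,0,-1],
    [0,0,0,0,0,0,-1],
    [0,0,0,0,0,0,-1],
    [0,0,0,0,0,0,-1],
  ],
)

```text
time_s: 32.57
ee_pos: [0.523, 0.012, 0.1213]
eef_rot: [3.14, -0.0, 0.079]
force: [0.3, 0.4, 0.2]
grip_width: 0.0689
grip_force: 0.0
```

play_rows(
  commands=[
    [0,0,-0.006,0,0,0,-1],
    [0,0,-0.014,0,0,0,-1],
    [0,0,-0.02,0,0,0,-1],
    [0,0,-0.024,0,0,0,-1],
    [0,0,-0.024,0,0,0,-1],
    [0,0,-0.024,0,0,0,-1],
    [0,0,-0.016,0,0,0,-1],
    [-0.02,0,-0.006,0,0,0,-1],
    [-0.03,0,0,0,0,0,-1],
    [-0.03,0,0,0,0,0,-1],
    [-0.03,0,0,0,0,0,-1],
    [-0.03,0,0,0,0,0,-1],
    [-0.02,0,0,0,0,0,-1],
    [0,0,0,0,0,0,-1],
    [0,0,0,0,0,0,-1],
  ],
)

```text
time_s: 33.82
ee_pos: [0.3634, -0.0004, 0.2562]
eef_rot: [3.139, -0.002, 0.079]
force: [0.3, -0.3, -0.1]
grip_width: 0.094
grip_force: 0.0
```

```bash
python3 - <<'E'
from h import *
o=ctrl.get_obs();print(o["time_s"],o["ee_pos"],o["force"].round(1),o["grip_width"])
for n in M:
    a=cv2.imread(f"pics/{n}0.png").astype(int);b=ctrl.camera(n);cv2.imwrite(f"pics/f_{n}.png",b)
    # grip colour mask at rest then/now
    for im in(a.astype(np.uint8),b):
        w={"scene":(315,150,30,80),"top":(290,150,40,80)}[n];c=im[w[1]:w[1]+w[3],w[0]:w[0]+w[2]].astype(int)
        m=(c[...,2]-c[...,0]>50).astype(np.uint8);ys,xs=np.nonzero(m);print(n,"grip px",m.sum(),cv2.minAreaRect(np.c_[xs+w[0],ys+w[1]].astype(np.float32)))
    d=np.abs(a-b).max(2)
    for nm,(x,y,r) in {"scene":dict(mallet=(288,140,32),dish=(380,168,18),keys=(207,312,30),lock=(430,322,22),pink=(252,240,30)),"top":dict(keys=(405,103,22),lock=(222,102,18),pink=(380,170,28),dish=(256,260,20))}[n].items(): print(n,nm,(d[y-r:y+r,x-r:x+r]>40).sum())
g=cv2.cvtColor(cv2.imread("pics/f_scene.png"),cv2.COLOR_BGR2GRAY)
for y in(208,220,232):print(g[y,476:490])
E
```

```text
33.8167 [ 0.36335615 -0.00040962  0.25617689] [ 0.3 -0.3 -0.1] 0.09402572241286876
scene grip px 343 ((329.2434387207031, 187.99375915527344), (44.19060134887695, 7.561617374420166), 88.53119659423828)
scene grip px 346 ((329.435546875, 188.0020751953125), (44.20280838012695, 7.899116039276123), 88.15238952636719)
scene mallet 51
scene dish 0
scene keys 0
scene lock 0
scene pink 0
top grip px 398 ((306.688720703125, 187.51943969726562), (53.271060943603516, 7.5477728843688965), 86.42366790771484)
top grip px 412 ((306.1482849121094, 187.52069091796875), (53.31959533691406, 8.103638648986816), 86.633544921875)
top keys 0
top lock 0
top pink 0
top dish 526
[64 68 63 59 65 79 96 58 58 54 58 58 59 57]
[56 58 57 57 55 61 62 81 99 79 61 58 52 57]
[45 56 49 50 69 74 62 60 57 61 56 61 55 59]
```

```bash
python3 -c "
from station import ctrl
print(ctrl.hand_in())"
```

```text
the job is handed in; nothing more can be done
None
```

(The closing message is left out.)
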